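# Draw dropped plugs out from under a low riser with a drag scoop

### The job

Two grey plugs have ended up under the low plywood riser. Reach in with the long-handled yellow drag scoop, set its head down over both plugs together and draw them out until they lie wholly in the open on the bench just in front of the riser, without ever striking the riser. Leave the scoop standing level on the bench, its head out from under the riser too.

Things in the scene. Friction and masses are not known exactly. Their poses are not given: they have to be found in the camera images.
- scoop_grip (a point): Grip point of the loose drag scoop (0.2 kg, stands on the bench): centre of its level handle, 45 mm above the bench, in a black sleeve 22 wide, 20 tall, from 90 mm behind to 30 mm ahead of here; pinch across its width. x along the handle to the head, z up. Balance point within 30 mm. A cross foot 16 x 70 mm, 10 mm tall stands on a post 55 mm behind. Tool top: 12 mm above this point.
- scoop_blade (a point): Mid lower edge of the blade's near face: 170 mm ahead of the grip point, 45 mm below it, on the bench when standing. Axes as scoop_grip. The yellow head is open below, above and to the near side: blade 104 wide, 55 tall, 3 thick; two cheeks 30 tall, 3 thick reach 56 mm back from it, 98 mm apart inside. Lowered over plugs, it pulls them with the blade when drawn back.
- plug_a_centre (a point): Centre of the first grey plug (14 x 24 mm body plus a black nose, 30 mm long in all along y, 13 mm tall), lying loose on the bench under the riser; centre 6.5 mm above the bench. z up.
- plug_b_centre (a point): Centre of the second grey plug (17 x 26 x 12 mm, plain), lying on the bench about 40 mm from the first, to its left seen from the riser's open side; centre 6 mm above the bench. z up.
- riser: Riser, fixed: plywood top 140 deep (x), 236 wide (y), underside 115 and top face 127 mm above the bench, on dark steel side and back panels; open on its -x side only, towards the robot. Origin on the bench under its centre; x into the bay, z up. Front edge x=-70 mm, side panels inside y=-110 and 110, back inside x=64. LED driver (40 tall) and black dongle fixed on its rear half.

How it is judged:
On the way:
1. the scoop's head is down on the bench under the riser with both plugs between its cheeks, on the near side of the blade (height (world z) of scoop_blade below 0.01 m and x of scoop_blade in the frame of riser above -0.07 m and x of each of plug_a_centre, plug_b_centre in the frame of riser above -0.075 m and x of plug_a_centre in the frame of scoop_grip between 0.09 and 0.172 m and y of plug_a_centre in the frame of scoop_grip between -0.05 and 0.05 m and x of plug_b_centre in the frame of scoop_grip between 0.09 and 0.172 m and y of plug_b_centre in the frame of scoop_grip between -0.05 and 0.05 m), for 0.1 s.
At the end, for the whole second after the job is handed in: Plugs at rest on the bench before the riser, centres at least 7 mm outside its front edge (at most 180 mm from it, within 200 mm sideways of its middle); scoop at rest on the bench, level within 10 degrees, blade before the front edge and within 10 mm of the bench (x of scoop_blade in the frame of riser below -0.07 m and height (world z) of scoop_blade below 0.01 m and angle between scoop_grip's own z axis and vertical below 0.17 rad and linear speed of each of scoop, plug_a, plug_b below 0.02 m/s and x of plug_a_centre in the frame of riser between -0.25 and -0.077 m and y of plug_a_centre in the frame of riser between -0.2 and 0.2 m and height (world z) of plug_a_centre between 0 and 0.03 m and x of plug_b_centre in the frame of riser between -0.25 and -0.077 m and y of plug_b_centre in the frame of riser between -0.2 and 0.2 m and height (world z) of plug_b_centre between 0 and 0.03 m); the robot touches nothing.
It fails at once if something strikes the riser or what stands on it (more than 2 N) (contact force between riser and anything else above 2 N).
It also fails if it takes over 51 s, if anything falls off the work surface, if the arm or the gripper's body presses on something with over 40 N, if the wrist force passes 120 N, or if a joint passes its speed limit or range.

### The arm

A 6-joint arm with a two-finger parallel gripper is mounted at the origin on a cart in front of the work surface, level with it; the furniture and walls round the work are solid. World frame = base frame: x ahead of the robot, y to its left, z up, the work surface at z = 0. Lengths are in m, angles in rad, forces in N, time in s.
With the tool pointing down it reaches from about 0.375 to 0.9 m from the base axis. Payload 3.1 kg.
Tool frame: the origin (TCP) lies midway between the tips of the shut fingers; the grasp point (between the pads) lies manip.hold_point_z behind it (manip.hold_point_z is the distance from the TCP to the grasp point, in m); z points along the fingers, y is the direction in which the jaws open and shut (so a half turn about z gives the same grasp; the last joint's range is limited). The gripper opens to 85 mm and grips with 20 to 120 N. Pads are 22 mm wide; open, the fingers measure 114 mm over their backs; the gripper's body (76 mm by 85 mm) begins 54 mm behind the grasp point. The pads swing forward as they close: fully open they stand 13 mm farther back than shut.
Start: joints at [-1.452, 0.527, 1.433, -0, 1.181, -0.178], TCP at [0.183, -0.597, 0.231] pointing down, gripper open.
Joint ranges: [-3.08, 3.08], [-0.75, 2.2], [0.22, 2.44], [-1.43, 4.57], [0, 2.65], [-2.85, 2.85]. Speed limits (rad/s): [2.79, 2.79, 3.14, 3.14, 3.14, 3.14].

### API

Orientations are given as a unit quaternion [x, y, z, w].
In Python, from station import manip, snapshot, workorder, models gives the robot as it stands.
- The arm moves only by the tool jog_arm, never from a script. Its argument "commands" is a list of rows, each a list of 5 numbers: the opening in per cent of the stroke, from 0 (shut) to 100 (fully open), then the shift along the world's x, y, z in cm, then the turn about the world's z in rad. A call has 1 to 8 rows; each row shifts and turns the pose as measured when the row begins; what a row does not reach is not made up. A row lasts 1/12 s, in which the tool goes at most 41.7 mm and 7.16 degrees, less where a joint would pass 70% of its speed; a pose out of reach is approached as far as the arm can. A call with a gripper value outside its range is refused whole. The fingers move at their own pace and stop on an object; "squeeze" is the grip in N (left out, the last holds). Time passes only in rows, so rows that do not move let the fingers close. It gives the time, the measured TCP pose, the force and the opening at its end, in the units of the state.
- manip.sense(): the state, without advancing time (a new reading comes with each control period).
- snapshot(name): name is "side" or "top" or "wrist"; returns a dict with "image" (384x512x3 uint8, red, green, blue), "intrinsics" (3x3 intrinsics, pixels), "extrinsics" (4x4, takes a point from camera to world coordinates); the wrist camera has in their place "hand_eye" (4x4, takes a point from camera to tool coordinates, whose origin is the TCP and whose axes are the flange's). Camera axes: x right, y down, z forward; pixel columns grow to the right and rows downward; lengths in m; the calibration is good to about 2 mm. The wrist camera is an equidistant fisheye: a pixel r from the principal point sees the ray r / f radians off the axis. A picture is of the moment at which its call begins: read the wrist's pose just before it. There is no depth.
- workorder.sign_off(): hands the job in, once; it reports no verdict.
Trained networks look in a picture, given as the dict that the camera call returned (one of the last four; its "shot" number tells which), for a name from the list of things; names that differ only in an ending like _2 or _b are one class to them, and where a whole thing is asked for, a point or a joint stands for the part that bears it (a point fixed in the world has none). Each returns a list of dicts, best first, with "score" (0 to 1); they miss things now and then, are a little off and sometimes report something else, mostly with a low value. They report only what shows in the picture. A call takes as long as a camera call.
- models.find_in(picture, name): "centre" ([x, y, z] in m, in world coordinates, good to about 4 mm: the middle of the surface that is visible of it).
- models.pinpoint(picture, name): "centre" ([x, y, z] in m, in world coordinates, good to about 4 mm: a listed point, or the origin of a listed thing).
The state is a dict: "t": time; "q": joint angles; "qd": joint speeds; "tau": joint torques, N m; "tcp_pos": TCP position; "tool_rot": TCP orientation; "force": force on the tool from outside, world axes, zero at the start; "ft_torque": the same for the moment, N m; "finger_gap": opening from 0.0 (shut) to 1.0 (fully open).
Only numpy, scipy, OpenCV 4.12 (cv2) and the standard library are available. Lean on these libraries where they do the work, as an engineer would, in place of code of your own. Each camera call takes 0.05 s, during which the arm holds its last target. There are 200 camera calls.

## Working session

There is one attempt and no reset: what is moved stays moved. The work goes in short steps, Python scripts to look and compute and a tool call to move; the robot and the scene stay as the last step left them, time stands still between calls to the robot, and variables do not carry over. Pictures are saved under pics/ and viewed, about 8 in all and at most 12, crops included, and the job is handed in when it is done.

Besides the shell and the picture viewer there is one more tool, called after "Emit:" as a command line: name --pt "numbers of a row" for each row, then --argument value for the rest. jog_arm: Moves the arm, as the interface text tells. Its arguments: {"type":"object","properties":{"commands":{"type":"array","items":{"type":"array","items":{"type":"number"}}},"squeeze":{"type":"number"}},"required":["commands"]}

```bash
mkdir -p pics
cat > h.py <<'E'
from station import manip, snapshot, workorder, models
import cv2, numpy as np
def save(p,n): cv2.imwrite(f'pics/{n}.png',cv2.cvtColor(p['image'],cv2.COLOR_RGB2BGR))
def rep(p,names,k=2):
    for n in names:
        for f in ('find_in','pinpoint'):
            try: r=getattr(models,f)(p,n)
            except Exception as e: print(n,f,e); continue
            print(n,f,[(round(d['score'],2),np.round(d['centre'],3).tolist(),{a:b for a,b in d.items() if a not in('score','centre')}) for d in r[:k]])
E
python3 - <<'E'
from h import *
print(manip.hold_point_z, manip.sense())
ims=[]
for c in('side','top'):
    p=snapshot(c); ims.append(p['image']); print(c,p['intrinsics'].tolist() if hasattr(p['intrinsics'],'tolist') else p['intrinsics'],np.round(p['extrinsics'],4).tolist())
    save(p,c+'0')
    rep(p,['scoop_grip','scoop_blade','plug_a_centre','plug_b_centre','riser'])
E
```

```text
0.0187 {'t': 0.0, 'q': array([-1.45148425e+00,  5.28470857e-01,  1.43392203e+00,  2.39081765e-05,
        1.18137518e+00, -1.78487265e-01]), 'qd': array([-6.74162405e-04,  8.95676757e-04,  5.23221500e-04, -1.11400554e-03,
        8.20548321e-06,  1.93463222e-03]), 'tau': array([-1.09481059e-04, -4.42348802e+01, -1.78025043e+01, -4.19176467e-04,
        8.49606644e-03, -1.25329242e-05]), 'tcp_pos': array([ 0.18334093, -0.5967523 ,  0.23032445]), 'tool_rot': array([ 9.88935001e-01,  1.48345480e-01,  4.32271396e-05, -1.08690082e-03]), 'force': array([ 0.48980726, -0.755117  , -0.36986051]), 'ft_torque': array([ 0.01952068, -0.01971323, -0.0216766 ]), 'finger_gap': 0.9988142277580385}
side [[440.7605410653588, 0.0, 256.55924799621937], [0.0, 440.7605410653588, 192.5067647345127], [0.0, 0.0, 1.0]] [[-0.8568, -0.4081, 0.3151, 0.13], [-0.5154, 0.6919, -0.5056, 0.7137], [-0.0117, -0.5956, -0.8032, 1.1959], [0.0, 0.0, 0.0, 1.0]]
scoop_grip find_in [(0.68, [0.574, -0.168, 0.048], {})]
scoop_grip pinpoint [(0.59, [0.509, -0.11, 0.042], {})]
scoop_blade find_in [(0.65, [0.571, -0.168, 0.05], {})
[... 404 characters left out ...]
698, 0.326, -0.002], {})]
top [[477.2093075710692, 0.0, 256.49140283293616], [0.0, 477.2093075710692, 186.11970561720184], [0.0, 0.0, 1.0]] [[0.0089, -0.9946, 0.1034, 0.425], [-0.9999, -0.0077, 0.0118, -0.0124], [-0.011, -0.1035, -0.9946, 1.519], [0.0, 0.0, 0.0, 1.0]]
scoop_grip find_in [(0.95, [0.547, -0.138, 0.056], {})]
scoop_grip pinpoint [(0.95, [0.511, -0.104, 0.048], {})]
scoop_blade find_in [(0.8, [0.546, -0.145, 0.049], {})]
scoop_blade pinpoint [(0.68, [0.632, -0.231, -0.004], {})]
plug_a_centre find_in []
plug_a_centre pinpoint []
plug_b_centre find_in []
plug_b_centre pinpoint []
riser find_in [(0.58, [0.699, 0.313, 0.122], {})]
riser pinpoint [(0.74, [0.706, 0.327, -0.005], {})]
```

View pics/side0.png

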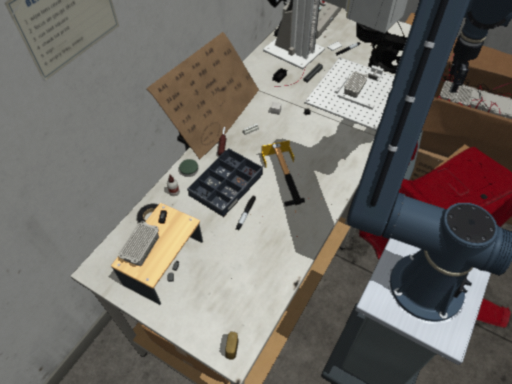

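View pics/top0.png

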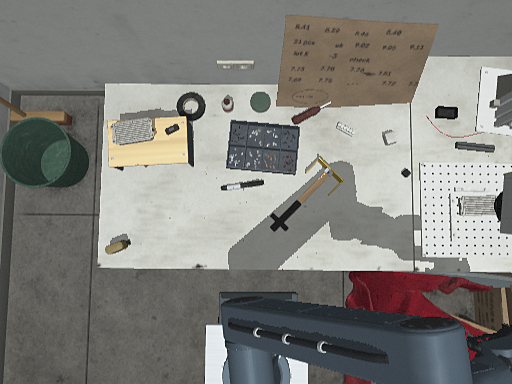

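The side view shows the scoop at about (280,160), the riser at (155,250), and two dark plugs near (176,265) and (170,277). The top view shows the riser at (150,142) and the scoop from (275,225) to (325,170). I'll enlarge both.

Run:
```python
from h import *
s=cv2.imread('pics/side0.png');t=cv2.imread('pics/top0.png')
a=cv2.resize(s[200:304,105:209],(520,520),interpolation=cv2.INTER_CUBIC)
b=cv2.resize(t[90:180,100:200],None,fx=2.7,fy=2.7,interpolation=cv2.INTER_CUBIC)
c=cv2.resize(t[145:240,260:360],None,fx=2.7,fy=2.7,interpolation=cv2.INTER_CUBIC)
o=np.zeros((520,800,3),np.uint8);o[:,:520]=a;o[:b.shape[0],522:522+b.shape[1]]=b;o[255:255+c.shape[0],522:522+c.shape[1]]=c
cv2.imwrite('pics/z1.png',o)
```

```text
(no output)
```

View pics/z1.png

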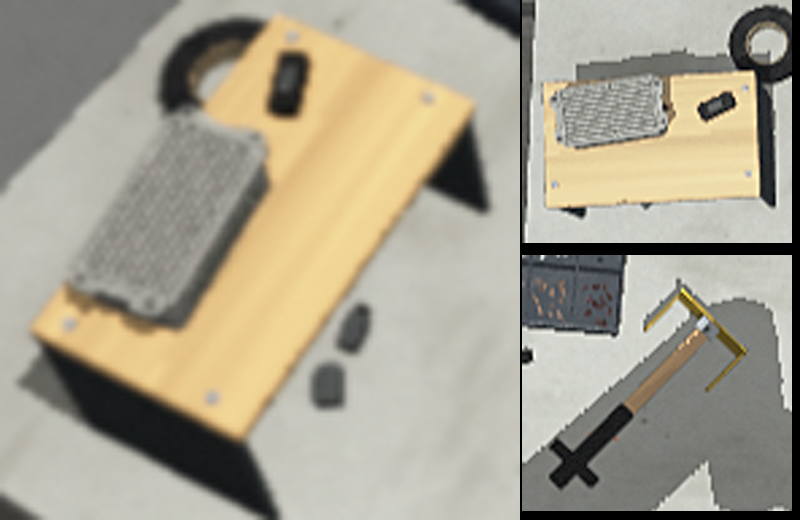

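```bash
cat >> h.py <<'E'
S=dict(K=np.array([[440.7605,0,256.5592],[0,440.7605,192.5068],[0,0,1]]),E=np.array([[-0.8568,-0.4081,0.3151,0.13],[-0.5154,0.6919,-0.5056,0.7137],[-0.0117,-0.5956,-0.8032,1.1959],[0,0,0,1]]))
T=dict(K=np.array([[477.2093,0,256.4914],[0,477.2093,186.1197],[0,0,1]]),E=np.array([[0.0089,-0.9946,0.1034,0.425],[-0.9999,-0.0077,0.0118,-0.0124],[-0.011,-0.1035,-0.9946,1.519],[0,0,0,1]]))
def proj(c,P):
    q=(np.asarray(P)-c['E'][:3,3])@c['E'][:3,:3]; q=q@c['K'].T; return q[:,:2]/q[:,2:]
def back(c,uv,z):
    d=c['E'][:3,:3]@np.linalg.inv(c['K'])@np.r_[uv,1]; o=c['E'][:3,3]; return o+d*(z-o[2])/d[2]
E
python3 - <<'E'
from h import *
from scipy.optimize import least_squares
f=lambda p:np.array(p)/5+[105,200]-.4
ft=lambda p:(np.array(p)-[522,0])/2.7+[100,90]-.3
fs=lambda p:(np.array(p)-[522,255])/2.7+[260,145]-.3
C=np.array([[-.07,-.118,.127],[-.07,.118,.127],[.07,.118,.127],[.07,-.118,.127]])
ps=f([[472,103],[245,441],[32,330],[275,14]]); pt=ft([[759,198],[548,209],[543,83],[754,70]])
def W(x,L):
    c,s=np.cos(x[2]),np.sin(x[2]); L=np.array(L,float);return np.c_[x[0]+c*L[:,0]-s*L[:,1],x[1]+s*L[:,0]+c*L[:,1],L[:,2]]
for w in((1,1),(1,0),(0,1)):
    r=least_squares(lambda x:np.r_[w[0]*(proj(S,W(x,C))-ps).ravel(),w[1]*(proj(T,W(x,C))-pt).ravel()],[.7,.32,0])
    print(r.x,np.round(r.fun,1))
    if w==(1,1): R=r.x
for n,p,z in(('a',[354,328],.0065),('b',[328,386],.006)):
    q=back(S,f(p),z); c,s=np.cos(R[2]),np.sin(R[2]); d=q[:2]-R[:2]; print(n,q,'riser',[c*d[0]+s*d[1],-s*d[0]+c*d[1]])
# scoop top view
for n,p,z in(('foot',[573,465],.012),('blade-left top',[680,287],.055),('blade-right top',[744,352],.055),('sleeve front',[628,408],.055),('cheekL end',[646,330],.03),('cheekR end',[708,389],.03)):
    print(n,back(T,fs(p),z))
E
```

```text
[0.70075107 0.32994782 0.07164782] [ 1.3 -0.6 -0.4 -0.3 -0.6  0.3  0.5 -0.4  0.5 -0.9 -1.   0.1 -0.6  0.4
  0.1  0.2]
[0.70078071 0.33066012 0.07755126] [ 1.  -0.6 -0.2 -0.1 -0.7  0.7  0.  -0.2  0.  -0.  -0.   0.  -0.   0.
 -0.  -0. ]
[0.70062363 0.32916158 0.06584367] [ 0.  -0.  -0.  -0.  -0.  -0.   0.  -0.   0.6 -0.6 -0.9 -0.1 -0.2  0.2
  0.5  0.4]
a [0.66640131 0.32143185 0.0065    ] riser [np.float64(-0.034871261050569834), np.float64(-0.0060351438285089695)]
b [0.65669065 0.35952619 0.006     ] riser [np.float64(-0.04182996671613247), np.float64(0.03265661257313789)]
foot [ 0.46712197 -0.06511924  0.012     ]
blade-left top [ 0.67083671 -0.18557539  0.055     ]
blade-right top [ 0.5962648  -0.25819271  0.055     ]
sleeve front [ 0.53113278 -0.12588283  0.055     ]
cheekL end [ 0.62410181 -0.14878297  0.03      ]
cheekR end [ 0.55574218 -0.22037198  0.03      ]
```

Emit:
jog_arm --pt "100 2 3 0 -0.07" --pt "100 2 3 0 -0.07" --pt "100 2 3 0 -0.07" --pt "100 2 3 0 -0.07" --pt "100 2 3 0 -0.07" --pt "100 2 3 0 -0.07" --pt "100 2 3 0 -0.07" --pt "100 2 3 0 -0.07" --squeeze 60

```text
t: 1.77
tcp_pos: [0.3433, -0.3571, 0.2318]
tool_rot: [0.989, -0.151, -0.001, 0.005]
force: [0.8, 0.5, 0.4]
finger_gap: 0.995
```

Emit:
jog_arm --pt "100 2 3 0 -0.06" --pt "100 2 3 0 -0.06" --pt "100 2 3 0 -0.06" --pt "100 2 3 0 -0.06" --pt "100 2 3 0 -0.06" --pt "100 2 3 0 -0.06" --pt "100 2 3 0 -0.06" --pt "100 2 3 0 -0.06"

```text
t: 2.43
tcp_pos: [0.5098, -0.1046, 0.2341]
tool_rot: [0.919, -0.394, 0.0, 0.006]
force: [-0.1, -0.4, -0.4]
finger_gap: 1.005
```

Run:
```python
from h import *
print(manip.sense()['tcp_pos'],manip.sense()['tool_rot'])
p=snapshot('wrist'); save(p,'w1'); print(p['intrinsics'],np.round(p['hand_eye'],4).tolist())
rep(p,['scoop_grip','scoop_blade'])
p=snapshot('top'); rep(p,['scoop_grip','scoop_blade'])
```

```text
[ 0.50983161 -0.10458712  0.23413731] [ 9.19116756e-01 -3.93939481e-01  3.23064636e-04  5.99749482e-03]
[[297.31863964   0.         257.82649637]
 [  0.         297.31863964 191.17539306]
 [  0.           0.           1.        ]] [[-0.0003, -0.9533, -0.3022, 0.0784], [1.0, -0.0002, -0.0003, -0.0004], [0.0002, -0.3022, 0.9533, -0.1435], [0.0, 0.0, 0.0, 1.0]]
scoop_grip find_in [(0.59, [0.565, -0.16, 0.055], {})]
scoop_grip pinpoint [(0.69, [0.512, -0.108, 0.044], {})]
scoop_blade find_in []
scoop_blade pinpoint [(0.84, [0.632, -0.226, -0.002], {})]
scoop_grip find_in [(0.82, [0.596, -0.176, 0.054], {})]
scoop_grip pinpoint [(0.63, [0.51, -0.103, 0.046], {})]
scoop_blade find_in [(0.79, [0.596, -0.186, 0.049], {})]
scoop_blade pinpoint [(0.86, [0.631, -0.228, -0.001], {})]
```

View pics/w1.png

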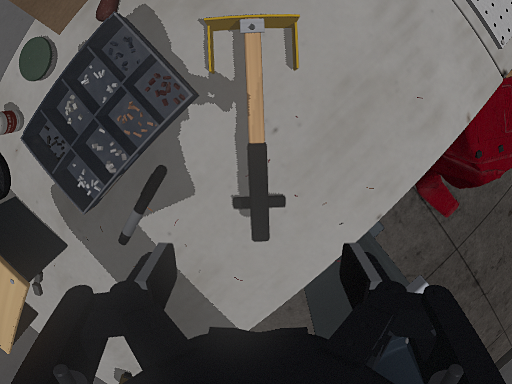

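The wrist view shows the scoop nearly in line with the tool: sleeve from (257,145) to (261,238), blade ends at (206,17) and (298,17).

```bash
cat >> h.py <<'E'
from scipy.spatial.transform import Rotation as Ro
WK=(297.3186,257.8265,191.1754)
HE=np.array([[-0.0003,-0.9533,-0.3022,0.0784],[1,-0.0002,-0.0003,-0.0004],[0.0002,-0.3022,0.9533,-0.1435],[0,0,0,1]])
def wback(uv,z,pos,rot):
    v=(np.array(uv,float)-WK[1:]); r=np.hypot(*v); th=r/WK[0]; d=np.r_[v/r*np.sin(th),np.cos(th)]
    R=Ro.from_quat(rot).as_matrix(); d=R@HE[:3,:3]@d; o=pos+R@HE[:3,3]; return o+d*(z-o[2])/d[2]
E
python3 - <<'E'
from h import *
s=manip.sense(); P,Q=s['tcp_pos'],s['tool_rot']
g=lambda uv,z:wback(uv,z,P,Q)
a=g([257,144],.055);b=g([261,239],.055);l=g([206,17],.055);r=g([298,16.5],.055)
print(a,b,l,r)
ang=lambda v:np.arctan2(v[1],v[0])
print('sleeve len',np.linalg.norm(a-b),'yaw',ang(a-b),'blade w',np.linalg.norm(l-r),'yaw',ang(l-r)-np.pi/2,'bl-sl',ang((l+r)/2-b))
print('tool yaw',2*np.arctan2(Q[1],Q[0]))
for y in(ang((l+r)/2-b),): print('grip',a-.03*np.array([np.cos(y),np.sin(y),0]),b+.09*np.array([np.cos(y),np.sin(y),0]))
E
```

```text
[ 0.52942295 -0.13040517  0.055     ] [ 0.44697193 -0.05078427  0.055     ] [ 0.66744146 -0.19568968  0.055     ] [ 0.5959107  -0.26405326  0.055     ]
sleeve len 0.11461962262629632 yaw -0.767937858143014 blade w 0.09894558558358381 yaw -0.8080340336788487 bl-sl -0.769959354814559
tool yaw -0.8089744570057203
grip [ 0.50788478 -0.10952199  0.055     ] [ 0.51158644 -0.11343381  0.055     ]
```

Emit:
jog_arm --pt "80 0 -0.2 -4 0.02" --pt "80 0 0 -4 0" --pt "80 0 0 -4 0" --pt "80 0 0 -4 0" --pt "80 0 0 -3 0" --pt "80 0 0 -2 0" --pt "80 0 0 0 0"

```text
t: 3.52
tcp_pos: [0.5115, -0.119, 0.0216]
tool_rot: [0.921, -0.39, 0.01, 0.006]
force: [0.1, 1.1, 0.3]
finger_gap: 0.798
```

Emit:
jog_arm --pt "80 -0.1 1.2 0.4 0" --pt "80 0 0 0 0"

```text
t: 3.68
tcp_pos: [0.5095, -0.1078, 0.0253]
tool_rot: [0.92, -0.391, 0.009, 0.006]
force: [-0.9, -0.1, 0.1]
finger_gap: 0.799
```

Run:
```python
from h import *
s=manip.sense();print(s['tcp_pos'],s['tool_rot'],s['t'],s['q'])
print(np.round(Ro.from_quat(s['tool_rot']).as_matrix(),3).tolist())
p=snapshot('top'); rep(p,['scoop_grip','scoop_blade'])
```

```text
[ 0.50948832 -0.10776218  0.02534024] [ 0.92017378 -0.39136529  0.00857091  0.00632225] 3.6833 [-0.41600828  0.72648042  1.8487981  -0.02376905  0.54912313  1.97923402]
[[0.694, -0.72, 0.011], [-0.72, -0.694, -0.018], [0.021, 0.005, -1.0]]
scoop_grip find_in [(0.56, [0.612, -0.201, 0.053], {})]
scoop_grip pinpoint []
scoop_blade find_in [(0.87, [0.609, -0.209, 0.049], {})]
scoop_blade pinpoint [(0.56, [0.632, -0.229, -0.002], {})]
```

Emit:
jog_arm --pt "0 0 0 0 0" --pt "0 0 0 0 0" --pt "0 0 0 0 0" --pt "0 0 0 0 0" --pt "0 0 0 0 0" --pt "0 0 0 0 0" --squeeze 60

```text
t: 4.43
tcp_pos: [0.5133, -0.1101, 0.0291]
tool_rot: [0.92, -0.391, 0.014, 0.007]
force: [0.3, -0.5, -0.3]
finger_gap: 0.249
```

Emit:
jog_arm --pt "0 0 0 2 0" --pt "0 0 0 3 0" --pt "0 0 0 3 0" --pt "0 0 0 0 0"

```text
t: 4.77
tcp_pos: [0.5099, -0.1088, 0.1077]
tool_rot: [0.92, -0.391, 0.008, 0.006]
force: [2.0, -0.3, -2.0]
finger_gap: 0.246
```

Run:
```python
from h import *
s=manip.sense();print(s['tcp_pos'],s['tool_rot'],s['t'],s['force'])
print(np.round(Ro.from_quat(s['tool_rot']).as_matrix(),3).tolist())
p=snapshot('side'); save(p,'s2');rep(p,['scoop_grip','scoop_blade','plug_a_centre','plug_b_centre'])
p=snapshot('top'); save(p,'t2');rep(p,['scoop_grip','scoop_blade'])
p=snapshot('wrist'); save(p,'w2');rep(p,['scoop_grip','scoop_blade'])
a=cv2.imread('pics/s2.png')[100:260,130:370];b=cv2.imread('pics/w2.png')
o=np.zeros((600,800,3),np.uint8);o[:267,:400]=cv2.resize(a,(400,267),interpolation=cv2.INTER_CUBIC);o[:300,400:]=cv2.resize(b,(400,300))
c=cv2.imread('pics/s2.png')[140:220,230:330];o[280:600,:400]=cv2.resize(c,(400,320),interpolation=cv2.INTER_CUBIC)
cv2.imwrite('pics/z2.png',o)
```

```text
[ 0.5099283  -0.10876894  0.10771449] [ 0.92030998 -0.39104418  0.00848936  0.00647429] 4.7667 [ 1.98584636 -0.29572984 -1.96896734]
[[0.694, -0.72, 0.011], [-0.72, -0.694, -0.019], [0.021, 0.005, -1.0]]
scoop_grip find_in [(0.68, [0.511, -0.108, 0.123], {})]
scoop_grip pinpoint [(0.95, [0.506, -0.108, 0.124], {})]
scoop_blade find_in [(0.73, [0.508, -0.112, 0.125], {})]
scoop_blade pinpoint []
plug_a_centre find_in [(0.74, [0.51, -0.11, 0.127], {})]
plug_a_centre pinpoint [(0.51, [0.663, 0.322, 0.011], {})]
plug_b_centre find_in [(0.62, [0.652, 0.359, 0.01], {}), (0.27, [0.509, -0.11, 0.125], {})]
plug_b_centre pinpoint [(0.47, [0.657, 0.356, 0.003], {})]
scoop_grip find_in [(0.91, [0.603, -0.2, 0.127], {})]
scoop_grip pinpoint [(0.81, [0.505, -0.102, 0.12], {})]
scoop_blade find_in [(0.94, [0.6, -0.209, 0.12], {})]
scoop_blade pinpoint [(0.73, [0.623, -0.227, 0.068], {}), (0.28, [0.505, -0.102, 0.117], {})]
scoop_grip find_in [(0.55, [0.55, -0.149, 0.13], {})]
scoop_grip pinpoint [(0.71, [0.505, -0.105, 0.12], {})]
scoop_blade find_in [(0.61, [0.548, -0.15, 0.126], {})]
scoop_blade pinpoint []
```

View pics/z2.png

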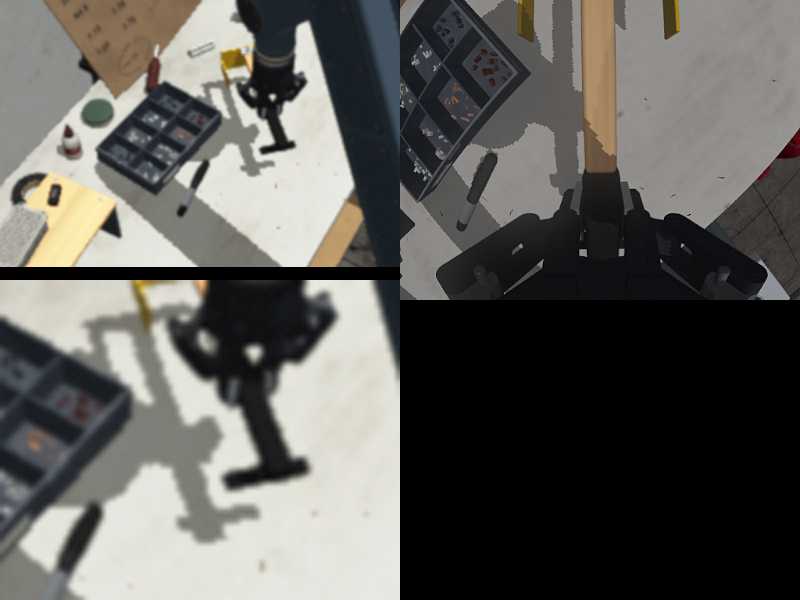

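The scoop hangs level in the jaws: the sleeve is centred between the pads in the wrist view at (600,210), and the foot is parallel to the bench.

Emit:
jog_arm --pt "0 -3 1.5 1 0.1" --pt "0 -3 2 1 0.11" --pt "0 -3 2 1 0.11" --pt "0 -2.6 2 1 0.11" --pt "0 0 3.5 0 0.11" --pt "0 0 3.5 0 0.11" --pt "0 0 3.5 0 0.11" --pt "0 0 3.5 0 0.11"

```text
t: 6.38
tcp_pos: [0.3895, 0.106, 0.1467]
tool_rot: [0.999, 0.046, 0.012, 0.002]
force: [1.2, 0.6, -2.3]
finger_gap: 0.246
```

Emit:
jog_arm --pt "0 0 3 0 0" --pt "0 -0.1 3 0 0" --pt "0 -0.1 3 0 -0.01" --pt "0 -0.1 3 -1 0" --pt "0 -0.1 3 -2 0" --pt "0 -0.1 3 -2 0" --pt "0 0 3 -2 0" --pt "0 0 0 0 0"

```text
t: 7.05
tcp_pos: [0.3863, 0.334, 0.078]
tool_rot: [0.999, 0.046, 0.021, -0.001]
force: [-0.3, 0.1, -2.2]
finger_gap: 0.24
```

Run:
```python
from h import *
s=manip.sense();print(s['t'],s['tcp_pos'],s['tool_rot'],2*np.arctan2(s['tool_rot'][1],s['tool_rot'][0]))
print(np.round(Ro.from_quat(s['tool_rot']).as_matrix(),3).tolist())
for c in('side','top','wrist'):
    p=snapshot(c); save(p,c+'3');rep(p,['scoop_grip','scoop_blade','plug_a_centre','plug_b_centre','riser'],1)
o=np.zeros((600,800,3),np.uint8)
o[:400,:400]=cv2.resize(cv2.imread('pics/side3.png')[190:310,110:230],(400,400),interpolation=cv2.INTER_CUBIC)
o[:300,400:]=cv2.resize(cv2.imread('pics/wrist3.png'),(400,300))
o[300:600,400:]=cv2.resize(cv2.imread('pics/top3.png')[90:240,90:290],(400,300),interpolation=cv2.INTER_CUBIC)
cv2.imwrite('pics/z3.png',o)
```

```text
7.05 [0.38625814 0.33400687 0.07796601] [ 9.98734161e-01  4.58808108e-02  2.06059844e-02 -6.48273200e-04] 0.09181337323292715
[[0.995, 0.092, 0.041], [0.092, -0.996, 0.003], [0.041, 0.001, -0.999]]
scoop_grip find_in [(0.78, [0.477, 0.338, 0.099], {})]
scoop_grip pinpoint [(0.66, [0.381, 0.332, 0.092], {})]
scoop_blade find_in [(0.66, [0.472, 0.338, 0.1], {})]
scoop_blade pinpoint [(0.97, [0.548, 0.349, 0.051], {})]
plug_a_centre find_in []
plug_a_centre pinpoint [(0.58, [0.66, 0.321, 0.011], {})]
plug_b_centre find_in [(0.51, [0.653, 0.36, 0.012], {})]
plug_b_centre pinpoint [(0.52, [0.652, 0.357, 0.004], {})]
riser find_in [(0.68, [0.692, 0.356, 0.128], {})]
riser pinpoint [(0.93, [0.702, 0.326, 0.0], {})]
scoop_grip find_in [(0.62, [0.493, 0.336, 0.106], {})]
scoop_grip pinpoint [(0.97, [0.383, 0.33, 0.099], {})]
scoop_blade find_in [(0.61, [0.491, 0.329, 0.1], {})]
scoop_blade pinpoint [(0.64, [0.549, 0.342, 0.05], {})]
plug_a_centre find_in []
plug_a_centre pinpoint [(0.61, [0.708, 0.327, -0.004], {})]
plug_b_centre find_in []
plug_b_centre pinpoint []
riser find_in [(0.55, [0.7, 0.313, 0.123], {})]
riser pinpoint [(0.63, [0.706, 0.326, -0.003], {})]
scoop_grip find_in [(0.85, [0.446, 0.338, 0.108], {})]
scoop_grip pinpoint [(0.81, [0.382, 0.33, 0.096], {})]
scoop_blade find_in []
scoop_blade pinpoint []
plug_a_centre find_in []
plug_a_centre pinpoint []
plug_b_centre find_in []
plug_b_centre pinpoint []
riser find_in []
riser pinpoint []
```

View pics/z3.png

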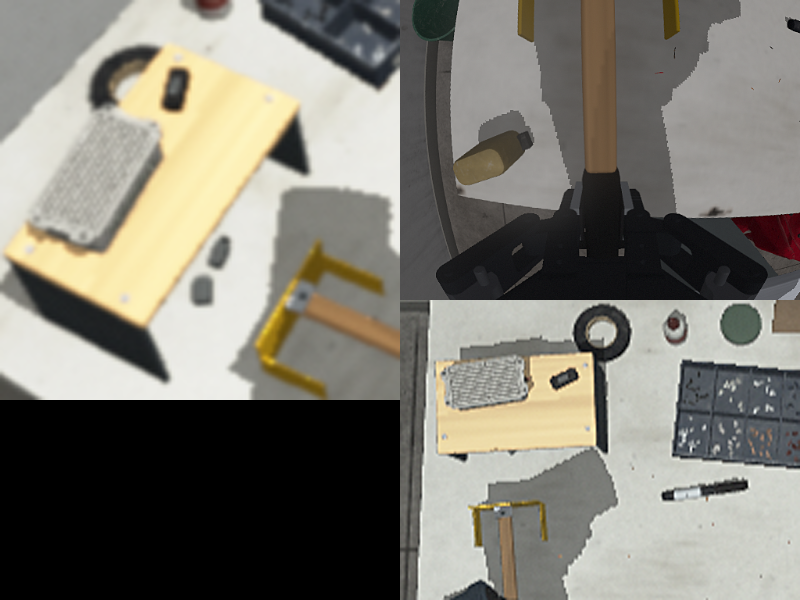

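The scoop is in front of the riser with its head level at side-crop (320,320), lifted 50 mm. Both plugs are visible at crop (220,250) and (203,290), still under the front edge. I'll lower it to entry height and align it.

Emit:
jog_arm --pt "0 0 -0.9 -1.2 0" --pt "0 0 -0.7 -1.2 0" --pt "0 0 0 0 0" --pt "0 0 0 0 0"

```text
t: 9.03
tcp_pos: [0.3878, 0.3144, 0.0569]
tool_rot: [0.999, 0.044, 0.022, -0.001]
force: [0.4, 0.6, -1.9]
finger_gap: 0.241
```

Emit:
jog_arm --pt "0 2 0.2 0 0" --pt "0 2 0.2 0 0" --pt "0 2 0.2 0 0" --pt "0 1 0.2 0 0" --pt "0 0 0 0 0" --pt "0 0 0 0 0"

```text
t: 9.53
tcp_pos: [0.4587, 0.3238, 0.0593]
tool_rot: [0.999, 0.045, 0.022, -0.001]
force: [0.7, 0.3, -2.0]
finger_gap: 0.243
```

Run:
```python
from h import *
s=manip.sense();print(s['t'],s['tcp_pos'],s['tool_rot'],2*np.arctan2(s['tool_rot'][1],s['tool_rot'][0]),Ro.from_quat(s['tool_rot']).as_matrix()[2])
p=snapshot('side'); save(p,'side4');rep(p,['scoop_grip','scoop_blade','plug_a_centre','plug_b_centre'],1)
cv2.imwrite('pics/z4.png',cv2.resize(cv2.imread('pics/side4.png')[190:310,110:230],(600,600),interpolation=cv2.INTER_CUBIC))
```

```text
9.5333 [0.45870288 0.32381619 0.05926536] [ 9.98766415e-01  4.47137850e-02  2.15797309e-02 -8.00091806e-04] 0.08947827517196336 [ 4.31777711e-02  3.31613239e-04 -9.99067350e-01]
scoop_grip find_in [(0.63, [0.555, 0.329, 0.082], {})]
scoop_grip pinpoint [(0.74, [0.451, 0.32, 0.073], {})]
scoop_blade find_in [(0.93, [0.557, 0.327, 0.082], {})]
scoop_blade pinpoint [(0.59, [0.622, 0.34, 0.03], {})]
plug_a_centre find_in []
plug_a_centre pinpoint [(0.44, [0.661, 0.322, 0.012], {})]
plug_b_centre find_in []
plug_b_centre pinpoint [(0.45, [0.652, 0.359, 0.007], {})]
```

View pics/z4.png

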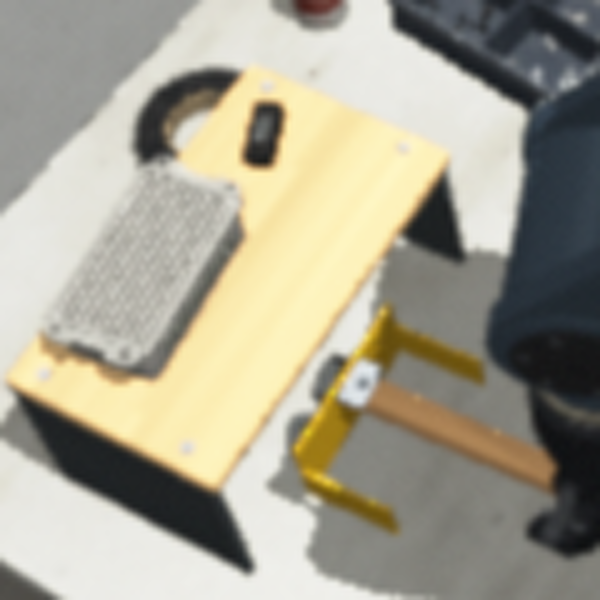

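The head is just at the front edge, with the blade ends at crop (388,307) and (297,457), and it is clear of the plywood. I'll check the lateral position numerically.

Run:
```python
from h import *
f=lambda p:np.array(p)/5+[110,190]-.4
a=back(S,f([388,307]),.086);b=back(S,f([297,457]),.086);print(a,b,(a+b)/2,np.linalg.norm(a-b))
for d in((480,378),(395,527)): print('cheek',back(S,f(d),.055))
```

```text
[0.62893694 0.29430656 0.086     ] [0.61639136 0.39500582 0.086     ] [0.62266415 0.34465619 0.086     ] 0.10147774106656966
cheek [0.56965685 0.29299974 0.055     ]
cheek [0.55765258 0.39173616 0.055     ]
```

Emit:
jog_arm --pt "0 1 -0.3 -0.1 0" --pt "0 1.8 -0.1 -0.1 0" --pt "0 1.8 0 -0.1 0" --pt "0 1.5 0.2 0 0" --pt "0 0.4 0.1 0 0" --pt "0 0 0 0 0" --pt "0 0 0 0 0"

```text
t: 10.57
tcp_pos: [0.5265, 0.3206, 0.055]
tool_rot: [0.999, 0.045, 0.02, 0.0]
force: [-1.0, -0.4, -3.4]
finger_gap: 0.245
```

Run:
```python
from h import *
s=manip.sense();print(s['t'],s['tcp_pos'],s['tool_rot'],2*np.arctan2(s['tool_rot'][1],s['tool_rot'][0]),Ro.from_quat(s['tool_rot']).as_matrix()[2])
p=snapshot('side'); save(p,'side5');rep(p,['scoop_grip','scoop_blade','plug_a_centre','plug_b_centre'],1)
cv2.imwrite('pics/z5.png',cv2.resize(cv2.imread('pics/side5.png')[200:300,130:230],(600,600),interpolation=cv2.INTER_CUBIC))
```

```text
10.5667 [0.52653879 0.32056762 0.05502804] [9.98764021e-01 4.53974563e-02 2.02358865e-02 1.02875183e-04] 0.09084474380869376 [ 0.04041241  0.00204281 -0.999181  ]
scoop_grip find_in [(0.57, [0.505, 0.32, 0.079], {})]
scoop_grip pinpoint [(0.8, [0.521, 0.316, 0.069], {})]
scoop_blade find_in [(0.86, [0.505, 0.32, 0.078], {})]
scoop_blade pinpoint []
plug_a_centre find_in []
plug_a_centre pinpoint [(0.54, [0.664, 0.322, 0.013], {})]
plug_b_centre find_in [(0.63, [0.508, 0.322, 0.075], {})]
plug_b_centre pinpoint [(0.58, [0.656, 0.359, 0.0], {})]
```

View pics/z5.png

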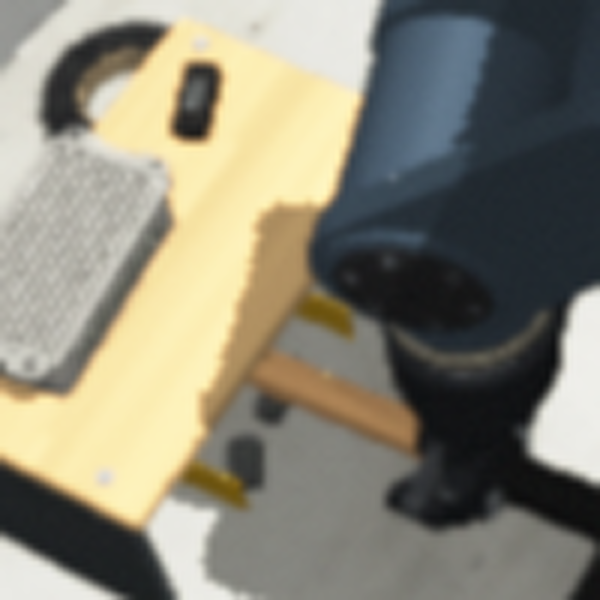

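The plugs at crop (270,400) and (247,462) lie between the cheek tips at (352,330) and (245,500), on the near side of the hidden blade. Lowering now.

Emit:
jog_arm --pt "0 0 0 -0.8 0" --pt "0 0 0 -0.8 0" --pt "0 0 0 -0.5 0" --pt "0 0 0 -0.2 0" --pt "0 0 0 0 0"

```text
t: 11.43
tcp_pos: [0.5254, 0.3211, 0.0296]
tool_rot: [0.999, 0.046, 0.02, 0.0]
force: [0.3, 0.9, -2.1]
finger_gap: 0.246
```

Emit:
jog_arm --pt "0 0 0 -0.15 0" --pt "0 0 0 -0.1 0" --pt "0 0 0 0 0"

```text
t: 11.68
tcp_pos: [0.5256, 0.3211, 0.0296]
tool_rot: [0.999, 0.046, 0.02, 0.0]
force: [-0.4, -0.3, -2.0]
finger_gap: 0.244
```

Run:
```python
from h import *
s=manip.sense();print(s['t'],s['tcp_pos'],s['force'],s['ft_torque'],Ro.from_quat(s['tool_rot']).as_matrix()[2])
p=snapshot('side'); save(p,'side6');rep(p,['scoop_grip','scoop_blade','plug_a_centre','plug_b_centre'],1)
cv2.imwrite('pics/z6.png',cv2.resize(cv2.imread('pics/side6.png')[220:300,130:210],(600,600),interpolation=cv2.INTER_CUBIC))
```

```text
11.6833 [0.52557296 0.32111516 0.02960357] [-0.39498968 -0.34352477 -1.9531235 ] [ 0.00846786  0.11661155 -0.02315991] [ 0.03965952  0.0023352  -0.99921052]
scoop_grip find_in [(0.88, [0.514, 0.324, 0.052], {})]
scoop_grip pinpoint [(0.56, [0.519, 0.319, 0.042], {})]
scoop_blade find_in [(0.57, [0.514, 0.326, 0.053], {})]
scoop_blade pinpoint [(0.82, [0.688, 0.337, -0.0], {})]
plug_a_centre find_in []
plug_a_centre pinpoint []
plug_b_centre find_in [(0.48, [0.654, 0.36, 0.008], {})]
plug_b_centre pinpoint [(0.54, [0.655, 0.357, 0.003], {})]
```

View pics/z6.png

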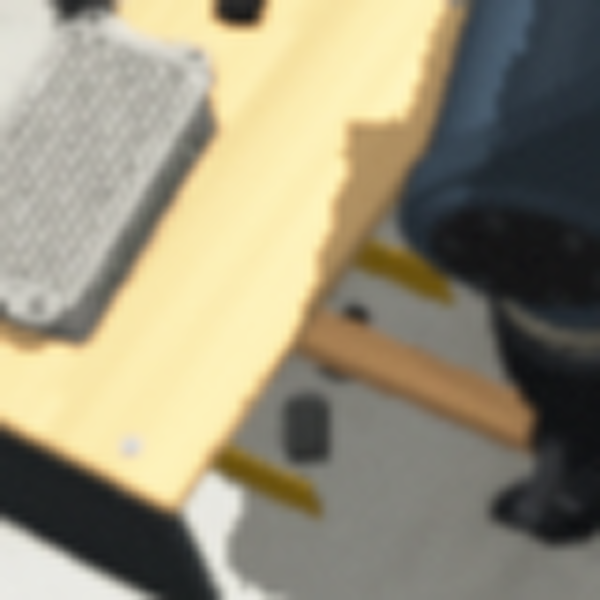

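Emit:
jog_arm --pt "0 0 0 -0.4 0" --pt "0 0 0 0 0"

```text
t: 12.3
tcp_pos: [0.5263, 0.3213, 0.0304]
tool_rot: [0.999, 0.046, 0.021, 0.0]
force: [0.1, 0.4, -3.0]
finger_gap: 0.246
```

Emit:
jog_arm --pt "0 0 0 -0.6 0"

```text
t: 12.38
tcp_pos: [0.5275, 0.3218, 0.0284]
tool_rot: [0.999, 0.047, 0.023, 0.0]
force: [-13.3, -4.8, 65.2]
finger_gap: 0.249
```

Emit:
jog_arm --pt "0 0 0 0.05 0" --pt "0 0 0 0 0"

```text
t: 12.55
tcp_pos: [0.5283, 0.3223, 0.0308]
tool_rot: [0.999, 0.048, 0.024, -0.0]
force: [0.2, -0.6, -2.6]
finger_gap: 0.243
```

Emit:
jog_arm --pt "0 -1 -0.1 0 0" --pt "0 -1 -0.1 0 0" --pt "0 -1 -0.1 0 0" --pt "0 -1 -0.1 0 0" --pt "0 -1 -0.1 0 0"

```text
t: 12.97
tcp_pos: [0.4799, 0.3178, 0.0294]
tool_rot: [0.998, 0.048, 0.029, -0.002]
force: [3.3, 0.5, 3.8]
finger_gap: 0.243
```

Emit:
jog_arm --pt "0 -1 -0.1 0 0" --pt "0 -1 -0.1 0 0" --pt "0 -1 -0.1 0 0" --pt "0 -1 -0.1 0 0" --pt "0 -1 -0.1 0 0" --pt "0 -0.6 0 0 0" --pt "0 0 0 0 0"

```text
t: 13.55
tcp_pos: [0.417, 0.3124, 0.0297]
tool_rot: [0.998, 0.049, 0.031, -0.002]
force: [2.2, 0.8, 3.6]
finger_gap: 0.244
```

Run:
```python
from h import *
s=manip.sense();print(s['t'],s['tcp_pos'],s['force'],Ro.from_quat(s['tool_rot']).as_matrix()[2])
for c in('side','top'):
    p=snapshot(c); save(p,c+'7');rep(p,['scoop_grip','scoop_blade','plug_a_centre','plug_b_centre'],2)
o=np.zeros((500,800,3),np.uint8)
o[:,:500]=cv2.resize(cv2.imread('pics/side7.png')[220:300,140:220],(500,500),interpolation=cv2.INTER_CUBIC)
o[:300,500:]=cv2.resize(cv2.imread('pics/top7.png')[110:210,90:190],(300,300),interpolation=cv2.INTER_CUBIC)
cv2.imwrite('pics/z7.png',o)
```

```text
13.55 [0.41698416 0.31237093 0.02969921] [2.16173316 0.80092243 3.63443399] [ 6.13307333e-02 -5.25991351e-04 -9.98117360e-01]
scoop_grip find_in [(0.8, [0.507, 0.316, 0.051], {})]
scoop_grip pinpoint [(0.79, [0.414, 0.308, 0.045], {})]
scoop_blade find_in [(0.74, [0.505, 0.316, 0.054], {})]
scoop_blade pinpoint [(0.64, [0.58, 0.329, -0.002], {}), (0.44, [0.413, 0.313, 0.044], {})]
plug_a_centre find_in []
plug_a_centre pinpoint []
plug_b_centre find_in []
plug_b_centre pinpoint [(0.45, [0.57, 0.354, 0.005], {})]
scoop_grip find_in [(0.97, [0.53, 0.319, 0.056], {})]
scoop_grip pinpoint [(0.75, [0.413, 0.315, 0.048], {})]
scoop_blade find_in [(0.74, [0.528, 0.316, 0.05], {})]
scoop_blade pinpoint [(0.75, [0.581, 0.325, 0.0], {})]
plug_a_centre find_in [(0.49, [0.573, 0.312, 0.011], {})]
plug_a_centre pinpoint [(0.38, [0.575, 0.313, 0.008], {})]
plug_b_centre find_in [(0.46, [0.529, 0.321, 0.055], {})]
plug_b_centre pinpoint [(0.39, [0.566, 0.353, 0.007], {})]
```

View pics/z7.png

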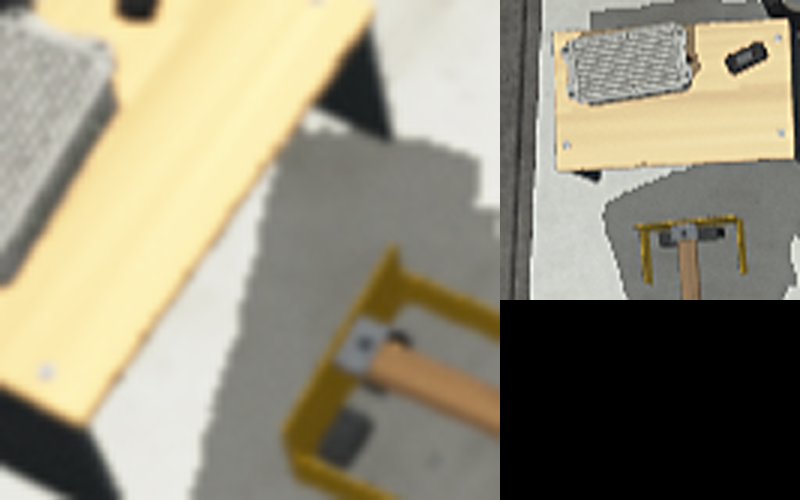

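Both plugs rest against the blade in the open, at crop (390,345) and (345,435), about 60 mm before the riser. Releasing the scoop.

Emit:
jog_arm --pt "20 0 0 0 0" --pt "30 0 0 0 0" --pt "50 0 0 0 0" --pt "80 0 0 0 0" --pt "80 0 0 0 0" --pt "80 0 0 0 0"

```text
t: 14.95
tcp_pos: [0.425, 0.3151, 0.0308]
tool_rot: [0.998, 0.049, 0.038, -0.005]
force: [-0.6, 0.7, -0.5]
finger_gap: 0.8
```

Emit:
jog_arm --pt "80 0 0 1.5 0" --pt "80 0 0 2.5 0" --pt "80 0 0 3 0" --pt "80 0 0 3 0" --pt "80 0 0 3 0" --pt "80 -0.5 0 3 0" --pt "80 0 0 0 0" --pt "80 0 0 0 0"

```text
t: 15.62
tcp_pos: [0.4201, 0.3149, 0.1971]
tool_rot: [0.998, 0.049, 0.039, -0.005]
force: [-0.6, -0.2, -1.0]
finger_gap: 0.803
```

Run:
```python
from h import *
s=manip.sense();print(s['t'],s['tcp_pos'],s['force'],s['finger_gap'])
for c in('side','top','wrist'):
    p=snapshot(c); save(p,c+'8');rep(p,['scoop_grip','scoop_blade','plug_a_centre','plug_b_centre'],1)
o=np.zeros((500,800,3),np.uint8)
o[:400,:400]=cv2.resize(cv2.imread('pics/side8.png')[215:315,140:240],(400,400),interpolation=cv2.INTER_CUBIC)
o[:300,400:]=cv2.resize(cv2.imread('pics/wrist8.png'),(400,300))
o[300:,600:]=cv2.resize(cv2.imread('pics/top8.png')[110:210,90:190],(200,200),interpolation=cv2.INTER_CUBIC)
cv2.imwrite('pics/z8.png',o)
```

```text
15.6167 [0.42005174 0.31491767 0.1971301 ] [-0.58117606 -0.24918465 -0.96390786] 0.8028925305201361
scoop_grip find_in [(0.66, [0.486, 0.317, 0.049], {})]
scoop_grip pinpoint [(0.9, [0.418, 0.308, 0.042], {})]
scoop_blade find_in [(0.62, [0.486, 0.316, 0.048], {})]
scoop_blade pinpoint [(0.81, [0.582, 0.327, 0.002], {})]
plug_a_centre find_in []
plug_a_centre pinpoint [(0.16, [0.414, 0.312, 0.041], {})]
plug_b_centre find_in [(0.63, [0.568, 0.355, 0.008], {})]
plug_b_centre pinpoint [(0.54, [0.569, 0.353, 0.002], {})]
scoop_grip find_in [(0.78, [0.487, 0.317, 0.054], {})]
scoop_grip pinpoint [(0.71, [0.416, 0.314, 0.047], {})]
scoop_blade find_in [(0.89, [0.485, 0.312, 0.05], {})]
scoop_blade pinpoint [(0.86, [0.581, 0.325, -0.002], {})]
plug_a_centre find_in [(0.36, [0.575, 0.31, 0.012], {})]
plug_a_centre pinpoint [(0.62, [0.575, 0.311, 0.007], {})]
plug_b_centre find_in []
plug_b_centre pinpoint [(0.56, [0.569, 0.354, 0.007], {})]
scoop_grip find_in [(0.57, [0.495, 0.32, 0.052], {})]
scoop_grip pinpoint [(0.58, [0.417, 0.313, 0.046], {})]
scoop_blade find_in [(0.63, [0.496, 0.316, 0.053], {})]
scoop_blade pinpoint [(0.97, [0.583, 0.328, -0.0], {})]
plug_a_centre find_in [(0.7, [0.576, 0.309, 0.01], {})]
plug_a_centre pinpoint [(0.74, [0.576, 0.317, 0.006], {})]
plug_b_centre find_in [(0.88, [0.568, 0.354, 0.01], {})]
plug_b_centre pinpoint [(0.61, [0.571, 0.357, 0.007], {})]
```

View pics/z8.png

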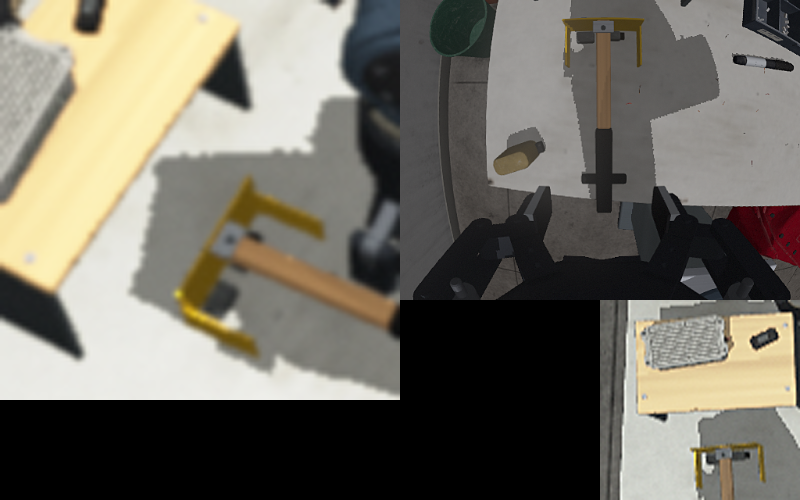

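The scoop stands level with the gripper clear above it. Both plugs lie between its cheeks in the open, and nothing is touching the robot. I'm handing the job in.

```bash
python3 -c "
from station import workorder; print(workorder.sign_off())"
```

```text
the job is handed in; nothing more can be done
None
```

The drag scoop went in over both plugs, drew them out onto the open bench, and is now standing by itself. I handed the job in at about 16 s of the 51 s allowed; no verdict was reported.

**Final checks (side, top and wrist pictures after letting go):**
- **Plugs:** they lie at about (0.575, 0.31) and (0.569, 0.354), roughly 55–60 mm in front of the riser's front edge.
- **Scoop:** the blade is at about x 0.582, z within 2 mm of the bench, roughly 50 mm in front of the edge. The grip reads z about 0.045, so the scoop is level.
- **Gripper:** it is open about 15 cm above the scoop and touches nothing.

**Checks that failed or disagreed:**
- **Lateral position:** before entry, my own side-camera measurement and the network differed by about 5 mm on the scoop's sideways position. I shifted it 6 mm to keep both plugs between the cheeks.
- **Wrist force:** while seating the head on the bench, one downward step pushed the reading briefly to 65 N (limit 120 N). I eased off at once.
- **Tool tilt:** the tool tilted slightly, up to about 0.06 rad, while drawing back. The scoop showed no tilt after release.
- **Networks:** they sometimes missed the plugs or named other things. The side camera did not find plug A at the end, but the top and wrist cameras did.
- **Riser contact:** I saw none in the pictures, but I had no direct measure of force on the riser.

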